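# Finish a gift box: red sweet tin into its recess

### The arm

A 6-joint arm with a two-finger parallel gripper is mounted at the origin on the work surface. World frame = base frame: x ahead of the robot, y to its left, z up, the work surface at z = 0. Lengths are in m, angles in rad, forces in N, time in s.
With the tool pointing down it reaches from about 0.25 to 0.8 m from the base axis. Payload 3.9 kg.
Tool frame: the origin (TCP) lies midway between the tips of the shut fingers; the grasp point (between the pads) lies 19 mm behind it; z points along the fingers, y is the line along which they close (so a half turn about z gives the same grasp; the last joint's range is limited). The gripper opens to 85 mm and grips with 20 to 120 N. Pads are 22 mm wide; open, the fingers measure 114 mm over their backs; the gripper's body (76 mm by 85 mm) begins 54 mm behind the grasp point. The pads swing forward as they close: fully open they stand 13 mm farther back than shut.
Start: joints at [-1.241, 0.26, -0.138, 1.173, 0, 1.571], TCP at [0.17, -0.497, 0.231] pointing down, gripper open.
Joint ranges: [-2.78, 2.78], [-0.83, 1.72], [-1.28, 1.37], [-1.9, 2.12], [-1.57, 1.48], [-3.14, 3.14]. Speed limits (rad/s): [2.57, 2.57, 3.14, 3.14, 3.14, 3.14].

### API

Orientations are given as a 3x3 rotation matrix whose columns are the frame's x, y, z axes.
In Python, from station import manip gives the robot as it stands.
- The arm moves only by the tool send_rows, never from a script. Its arguments are lists of equal length, an entry for each row: "slide": the shift along the tool's x, y, z normalised to -1 to 1, where 1 is 50 mm, a list of three; "rot": the turn, a rotation vector about the tool's x, y, z normalised to -1 to 1, where 1 is 90 degrees, a list of three; "gripper": the opening, from 0 (shut) to 1 (fully open). A call has 1 to 5 rows; each row shifts and turns the commanded pose from where the row before left it, along the tool's axes as they then stand; what a row does not reach is not made up. A row lasts 1/8 s, in which the tool goes at most 62.5 mm and 10.7 degrees, less where a joint would pass 70% of its speed; a pose out of reach is approached as far as the arm can. A call with a number of a shift or a turn outside -1 to 1 is refused whole. A call with a gripper value outside its range is refused whole. The fingers move at their own pace and stop on an object; "squeeze" is the grip in N (left out, the last holds). Time passes only in rows, so rows that do not move let the fingers close. It gives the time, the measured TCP pose, the force, the opening and the grip force at its end, in the units of the state.
- manip.get_state(): the state, without advancing time (a new reading comes with each control period).
- manip.get_image(name): name is "side" or "top" or "wrist"; returns a dict with "frame" (400x640x3 uint8, red, green, blue), "depth" (400x640 float32, m along the optical axis (not along the pixel's ray), 0 where there is no reading), "intrinsics" (3x3 intrinsics, pixels), "world_from_camera" (4x4, takes a point from camera to world coordinates). Camera axes: x right, y up, looking along -z (the intrinsics and any distortion apply to the point x, -y, -z); pixel columns grow to the right and rows downward; lengths in m; the calibration is good to about 2 mm. A picture is of the moment at which its call begins.
- manip.finish_job(): hands the job in; it is judged then, once.
The state is a dict: "clock": time; "joints": joint angles; "joint_vel": joint speeds; "joint_torque": joint torques, N m; "tool_pos": TCP position; "eef_rot": TCP orientation; "ft_force": force on the tool from outside, world axes, zero at the start; "ft_torque": the same for the moment, N m; "grip_width": opening from 0.0 (shut) to 1.0 (fully open); "gripper_force": force on a finger pad.
Only numpy, scipy, OpenCV 4.12 (cv2) and the standard library are available. Lean on these libraries where they do the work, as an engineer would, in place of code of your own. Each camera call takes 0.05 s, during which the arm holds its last target. There are 200 camera calls.

### The job

Finish the gift box: take the red tin out of the counter display and seat it lid up in the empty oblong recess of the open box, flat on the bottom. The partitions of the display leave only the ends of the tin free and the walls of the box leave room only at its long sides, so set it down on the counter mat on the way, let go, and take it again by its long sides. Don't drop it, and leave the other sweets and the things on the table as they are.

Things in the scene. Friction and masses are not known exactly. Their poses are not given: they have to be found in the camera images.
- tin_red: Red closed metal sweet tin with a round brass and cream badge on its lid: a block 60 x 42 x 20 mm (x, y, z), 60 to 130 g. Origin at the centre of its underside, x along its length, z up. It starts lying flat in one of the three lanes of the display (which one varies), its length along the lane. In the recess either way round will do.
- display: White counter display, fixed, 70 x 150 mm (x, y), origin at its centre on the table, z up. Three lanes run along its x, centred at y = -49, 0 and 49 mm, 46 mm wide between partitions 3 mm thick, 60 mm long, tops 40 mm above the table (8 mm above the tins): no room for fingers at a tin's long sides. The display and the gift box may have changed sides of the table.
- lane_floor (a point): Centre of the middle lane's floor, 12 mm above the table, axes as the display. At each end the lanes are open but for a low lip, top 16 mm above the table, at x = -35 to -32 and 32 to 35 mm. The space 40 mm beyond the lane ends is free, so a tin can be pinched by its ends (60 mm apart) from above and lifted straight up.
- mat: Grey-green ribbed rubber counter mat, fixed, 220 x 150 mm (x, y), 3 mm thick, empty, between the display and the gift box. Origin at the centre of its underside on the table, z up. 55 mm all round its centre stay clear of everything else for fingers.
- gift_box: Open dark blue gift box, fixed, 240 x 74 mm (x, y) outside, walls 3 mm thick and 50 mm high; cream moulded insert, its top 22 mm above the table. Origin at the centre of its underside on the table, z up. Along its x: a round pocket with a chocolate alfajor at x = -83 mm, the empty oblong recess in the middle, another pocket with an alfajor at x = 83 mm.
- recess (a point): Centre of the brown recess floor, 8 mm above the table, axes as the gift box. The recess is 46 mm along x, 64 mm along y (2 mm of play all round the tin, whose length goes along y) and 14 mm deep: a seated tin stands 6 mm above the insert. The box walls stand 2 mm beyond the ends of the recess: no room for fingers there.
- notch (a point): Thumb notch for a finger at the middle of the +x long side of the recess; there is one like it at the -x side. This point is the centre of its floor, 10 mm above the table, 36 mm from the recess centre along x. It reaches 26 mm outward from the recess along x and is 36 mm wide along y.
- tin_teal: Teal tin like the red one, in another lane; leave it. Origin at the centre of its underside.
- tin_cream: Cream tin like the red one, in another lane; leave it. Origin at the centre of its underside.
- alfajor_near: Round chocolate alfajor, 54 mm across and 22 mm high, loose in the round pocket at x = -83 mm of the box, its top 30 mm above the table; leave it. Origin at the centre of its underside.
- alfajor_far: The same, in the round pocket at x = +83 mm; leave it. Origin at the centre of its underside.
- box_lid: Lid of the gift box, upside down on the table beyond the mat, 252 x 86 x 30 mm (x, y, z); leave it. Origin at the centre of its underside.
- card_reader: Black hand-held card reader lying flat, 150 x 74 x 22 mm; leave it. Origin at the centre of its underside.
- sweet_jar: Amber jar with red cap, 90 mm across, 130 mm high; leave it. Origin at the centre of its underside.
- change_dish: Blue dish with coins, 124 mm across, 16 mm high; leave it. Origin at the centre of its underside.
- tape_dispenser: Blue parcel-tape dispenser, 150 x 60 x 84 mm; leave it. Origin at the centre of its underside.
Not all that is in view belongs to the job. Of the things shaped like the tin_red, the red one is meant.

How it is judged:
By the outcome, as a careful person would: the job done as asked, in the order asked, and still so for the second after the job is handed in, with the robot touching nothing.
It also fails if it takes over 67 s, if anything falls off the work surface, if the arm or the gripper's body presses on something with over 40 N, if the wrist force passes 120 N, or if a joint passes its speed limit or range.

## Working session

There is one attempt and no reset: what is moved stays moved. The work goes in short steps, Python scripts to look and compute and a tool call to move; the robot and the scene stay as the last step left them, time stands still between calls to the robot, and variables do not carry over. Pictures are saved under pics/ and viewed, at most 12 in all, crops included, and the job is handed in when it is done.

Besides the shell and the picture viewer there is one more tool, called as name(argument=value, ...) on one line, values as JSON. send_rows: Moves the arm, as the interface text tells. Scaled input: -1 to 1 covers 50 mm each way for a shift and 90 degrees each way for a turn. Its arguments: {"type":"object","properties":{"slide":{"type":"array","items":{"type":"array","items":{"type":"number"}}},"rot":{"type":"array","items":{"type":"array","items":{"type":"number"}}},"gripper":{"type":"array","items":{"type":"number"}},"squeeze":{"type":"number"}},"required":["slide","rot","gripper"]}

```bash
ls; mkdir -p pics; python3 - <<'E'
from station import manip
import cv2,numpy as np
s=manip.get_state();print({k:np.round(v,3).tolist() for k,v in s.items()})
for n in("top","side"):
    im=manip.get_image(n);cv2.imwrite(f"pics/{n}0.png",im["frame"][...,::-1]);np.savez(f"pics/{n}0.npz",**im)
    print(im["intrinsics"].tolist(),np.round(im["world_from_camera"],3).tolist(),im.keys())
E
```

```text
pics
{'clock': 0.0, 'joints': [-1.241, 0.261, -0.139, 1.173, -0.0, 1.571], 'joint_vel': [-0.001, 0.001, 0.0, 0.001, 0.001, 0.001], 'joint_torque': [0.003, -40.568, 25.392, 0.019, 0.0, 0.0], 'tool_pos': [0.17, -0.496, 0.23], 'eef_rot': [[0.946, 0.324, -0.001], [0.324, -0.946, 0.002], [-0.0, -0.002, -1.0]], 'ft_force': [0.299, -1.094, -0.05], 'ft_torque': [0.014, -0.033, 0.002], 'gripper_force': 0.0, 'grip_width': 0.999}
[[384.6943784389072, 0.0, 322.3948174396609], [0.0, 384.6943784389072, 204.9435126348004], [0.0, 0.0, 1.0]] [[0.018, 0.997, -0.074, 0.485], [-1.0, 0.018, -0.001, 0.019], [0.001, 0.074, 0.997, 1.114], [0.0, 0.0, 0.0, 1.0]] dict_keys(['frame', 'depth', 'intrinsics', 'world_from_camera'])
[[447.38153128945845, 0.0, 318.46877911619475], [0.0, 447.38153128945845, 199.81273530181167], [0.0, 0.0, 1.0]] [[-0.964, 0.171, -0.204, 0.24], [-0.266, -0.592, 0.761, 1.191], [0.009, 0.788, 0.616, 0.993], [0.0, 0.0, 0.0, 1.0]] dict_keys(['frame', 'depth', 'intrinsics', 'world_from_camera'])
```

View pics/top0.png

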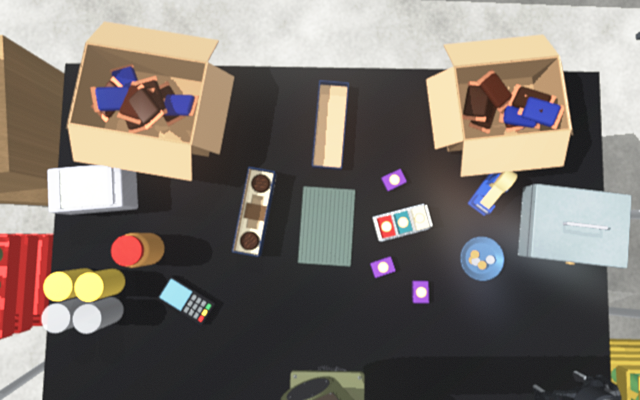

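The top view shows the display at about (402,222) with the red tin in its left lane at (386,226), the mat at (327,226), and the box at (255,212) with its recess at (256,211). Next I'll measure these roughly.

```bash
cat > h.py <<'E'
import cv2,numpy as np
from station import manip
def grab(n,tag):
    im=manip.get_image(n);cv2.imwrite(f"pics/{tag}.png",im["frame"][...,::-1]);np.savez(f"pics/{tag}.npz",**im);return im
def load(tag): return dict(np.load(f"pics/{tag}.npz"))
def ray(im,px,z):
    """pixels (N,2) -> world xy at height z"""
    px=np.atleast_2d(px).astype(float);K=im["intrinsics"];T=im["world_from_camera"]
    d=np.c_[(px-K[:2,2])/K[[0,1],[0,1]],np.ones(len(px))]*[1,-1,-1]
    d=d@T[:3,:3].T;o=T[:3,3]
    return (o+d*((z-o[2])/d[:,2])[:,None])[:,:2]
def hsv(im): return cv2.cvtColor(im["frame"],cv2.COLOR_RGB2HSV)
def rect(im,mask,z,box=None):
    """largest blob of mask within box(x0,y0,x1,y1) -> world min-area rect (mm)"""
    m=mask.astype(np.uint8)
    if box is not None:
        b=np.zeros_like(m);b[box[1]:box[3],box[0]:box[2]]=1;m&=b
    c=max(cv2.findContours(m,cv2.RETR_EXTERNAL,cv2.CHAIN_APPROX_NONE)[0],key=cv2.contourArea)
    w=ray(im,c[:,0,:],z)*1000
    return cv2.minAreaRect(w.astype(np.float32))
E
python3 - <<'E'
from h import *
im=load("top0");h=hsv(im);H,S,V=[h[...,i].astype(int) for i in range(3)]
for y,x in((226,386),(226,327),(211,256),(230,250),(222,402),(217,420)):print((x,y),h[y,x])
print("mat",rect(im,(H>60)&(H<100)&(S>20)&(V>60),.003,(295,180,360,272)))
print("red",rect(im,((H<8)|(H>172))&(S>130)&(V>90),.032,(370,200,400,245)))
print("disp",rect(im,(V>110),.04,(365,196,440,246)))
print("insert",rect(im,(V>70)&(H<40),.022,(230,160,280,260)))
E
```

```text
(386, 226) [ 24   5 255]
(327, 226) [ 79  33 161]
(256, 211) [ 14 111 110]
(250, 230) [ 25  29 254]
(402, 222) [ 24   5 255]
(420, 217) [ 25   6 255]
mat ((507.76531982421875, 7.5062408447265625), (155.6585235595703, 224.72938537597656), 87.08602142333984)
red ((509.3170166015625, -159.57672119140625), (55.48986053466797, 37.57914733886719), 14.484951972961426)
disp ((522.074462890625, -204.16798400878906), (75.1847152709961, 160.08511352539062), 15.594651222229004)
insert ((545.964111328125, 215.80975341796875), (71.24919128417969, 237.40542602539062), 80.68748474121094)
```

```bash
python3 - <<'E'
import cv2,numpy as np
a=cv2.imread("pics/top0.png")[155:265,225:440]
cv2.imwrite("pics/c0.png",cv2.resize(a,None,fx=3.7,fy=3.7,interpolation=cv2.INTER_CUBIC))
E
```

```text
(no output)
```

View pics/c0.png

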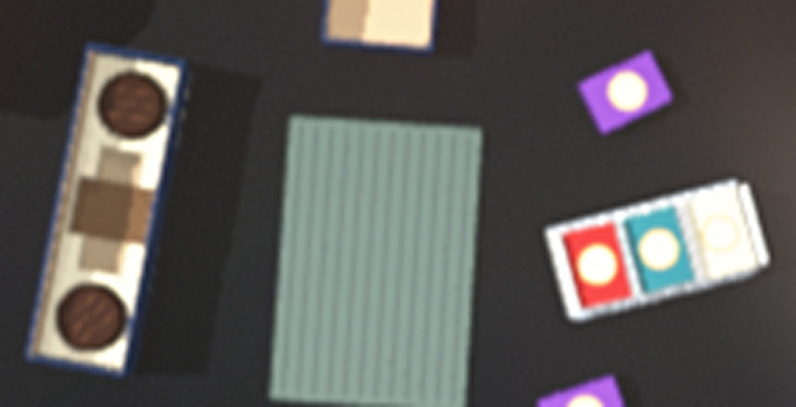

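The crop confirms it: the red tin is in the display lane nearest the mat (crop 597,265), the recess is at crop (112,208), and the mat is empty. I'll move above the tin and turn to the lane direction.

send_rows(slide=[[0.72, -0.35, 0], [0.72, -0.35, 0], [0.72, -0.35, 0], [0.72, -0.35, 0], [0.72, -0.35, 0]], rot=[[0, 0, 0], [0, 0, 0], [0, 0, 0], [0, 0, 0], [0, 0, 0]], gripper=[1, 1, 1, 1, 1])

```text
clock: 0.72
tool_pos: [0.3125, -0.3544, 0.2309]
eef_rot: [[0.946, 0.324, -0.001], [0.324, -0.946, 0.001], [-0.0, -0.001, -1.0]]
ft_force: [0.7, -0.9, -0.3]
grip_width: 1.0
gripper_force: 0.0
```

send_rows(slide=[[0.72, -0.35, 0], [0.72, -0.35, 0], [0.72, -0.35, 0], [0.72, -0.35, 0], [0.72, -0.35, 0]], rot=[[0, 0, 0], [0, 0, 0], [0, 0, 0], [0, 0, 0], [0, 0, 0]], gripper=[1, 1, 1, 1, 1])

```text
clock: 1.35
tool_pos: [0.4545, -0.2134, 0.2309]
eef_rot: [[0.946, 0.324, -0.001], [0.324, -0.946, 0.0], [-0.001, -0.0, -1.0]]
ft_force: [-0.0, -0.8, 0.6]
grip_width: 0.996
gripper_force: 0.0
```

send_rows(slide=[[0.7, -0.35, 0], [0.7, -0.35, 0], [0, 0, 0], [0, 0, 0], [0, 0, 0]], rot=[[0, 0, 0], [0, 0, 0], [0, 0, -0.1], [0, 0, -0.1], [0, 0, -0.1]], gripper=[1, 1, 1, 1, 1])

```text
clock: 1.98
tool_pos: [0.5086, -0.1584, 0.2307]
eef_rot: [[0.692, 0.722, -0.001], [0.722, -0.692, 0.0], [-0.001, -0.001, -1.0]]
ft_force: [-0.0, 0.1, -0.2]
grip_width: 0.998
gripper_force: 0.0
```

send_rows(slide=[[0, 0, 0], [0, 0, 0], [0, 0, 0], [0, 0, 0], [0, 0, 0]], rot=[[0, 0, -0.1], [0, 0, -0.1], [0, 0, -0.1], [0, 0, -0.1], [0, 0, -0.1]], gripper=[1, 1, 1, 1, 1])

```text
clock: 2.6
tool_pos: [0.5085, -0.1586, 0.2308]
eef_rot: [[-0.021, 1.0, -0.001], [1.0, 0.021, 0.0], [0.0, -0.001, -1.0]]
ft_force: [0.3, 0.4, -0.1]
grip_width: 0.998
gripper_force: 0.0
```

send_rows(slide=[[0, 0, 0], [0, 0, 0], [0, 0, 0]], rot=[[0, 0, -0.1], [0, 0, -0.05], [0, 0, 0]], gripper=[1, 1, 1])

```text
clock: 2.98
tool_pos: [0.5085, -0.1587, 0.2309]
eef_rot: [[-0.248, 0.969, -0.001], [0.969, 0.248, 0.0], [0.001, -0.001, -1.0]]
ft_force: [0.0, -0.2, 0.2]
grip_width: 0.998
gripper_force: 0.0
```

```bash
python3 - <<'E'
from h import *
s=manip.get_state();R=np.array(s["eef_rot"]);print(s["clock"],np.round(s["tool_pos"],4),np.round(R,4).tolist(),np.round(s["joints"],2),np.degrees(np.arctan2(R[1,1],R[0,1])))
im=grab("wrist","w1");print(np.round(im["world_from_camera"],3).tolist(),im["intrinsics"][0,0])
E
```

```text
2.975 [ 0.5085 -0.1587  0.2309] [[-0.2477, 0.9688, -0.0009], [0.9688, 0.2477, 0.0003], [0.0005, -0.0008, -1.0]] [-0.3   0.27 -0.12  1.18  0.    1.02] 14.340132053863549
[[0.969, -0.238, -0.069, 0.492], [0.248, 0.93, 0.273, -0.088], [-0.001, -0.281, 0.96, 0.374], [0.0, 0.0, 0.0, 1.0]] 277.84930238273597
```

View pics/w1.png

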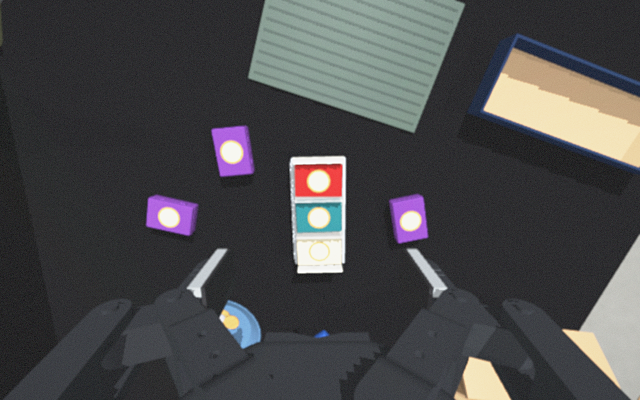

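The wrist view shows the red tin at (318,181) with teal and cream below it in the image. The lane runs along the image x axis. I'll measure the tin from this view.

```bash
python3 - <<'E'
from h import *
im=load("w1");h=hsv(im);H,S,V=[h[...,i].astype(int) for i in range(3)]
b=(285,150,352,203)
red=((H<8)|(H>172))&(S>130)&(V>90)
print("red",rect(im,red,.032,b))
print("teal",rect(im,(H>80)&(H<100)&(S>100)&(V>60),.032,(285,190,352,240)))
cr=((S<110)&(V>150)).astype(np.uint8);mm=np.zeros_like(cr);mm[168:194,302:335]=cr[168:194,302:335]
c=max(cv2.findContours(mm,0,1)[0],key=cv2.contourArea);print("badge",ray(im,cv2.minEnclosingCircle(c)[0],.032)*1000)
print("disp",rect(im,(V>100),.04,(280,145,355,280)))
t=load("top0");d=im["depth"];print(d[181,305],d[216,300])
E
```

```text
red ((510.5652770996094, -156.35324096679688), (58.275325775146484, 39.51509094238281), 14.366918563842773)
teal ((522.8779296875, -204.53744506835938), (57.238407135009766, 38.88521194458008), 15.706521987915039)
badge [[ 511.06142638 -157.52635471]]
disp ((522.05029296875, -202.51028442382812), (69.17689514160156, 157.47061157226562), 15.996808052062988)
0.34737015 0.36124304
```

send_rows(slide=[[0.02, 0.04, 0.8], [0, 0, 0.8], [0, 0, 0.8], [0, 0, 0.8], [0, 0, 0]], rot=[[0, 0, 0], [0, 0, 0], [0, 0, 0], [0, 0, 0], [0, 0, 0]], gripper=[1, 1, 1, 1, 1])

```text
clock: 3.65
tool_pos: [0.5073, -0.1563, 0.0685]
eef_rot: [[-0.248, 0.969, -0.007], [0.969, 0.248, 0.002], [0.004, -0.006, -1.0]]
ft_force: [-0.1, 0.8, 0.4]
grip_width: 1.001
gripper_force: 0.0
```

```bash
python3 - <<'E'
from h import *
im=grab("wrist","w2");h=hsv(im);H,S,V=[h[...,i].astype(int) for i in range(3)]
red=((H<8)|(H>172))&(S>130)&(V>90)
print("red",rect(im,red,.032,(150,0,500,400)),manip.get_state()["tool_pos"])
E
```

```text
red ((510.926513671875, -157.09915161132812), (58.161808013916016, 39.53446960449219), 14.551498413085938) [ 0.5092628  -0.156876    0.07053572]
```

View pics/w2.png

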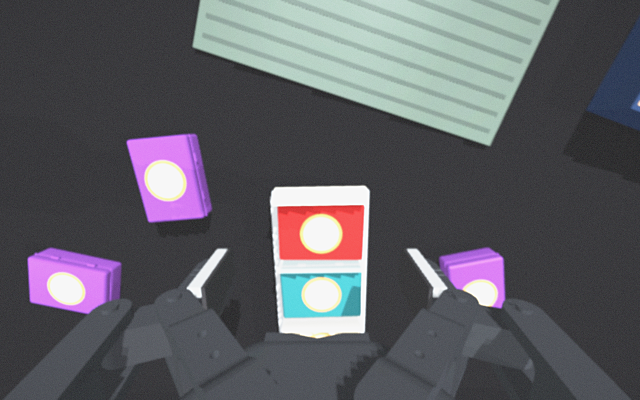

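The tin at (320,233) is centred between the fingers, and the purple decoys are clear of them. I'll descend and pinch the ends.

send_rows(slide=[[0, 0.03, 0.4], [0, 0, 0.4], [0, 0, 0.33], [0, 0, 0], [0, 0, 0]], rot=[[0, 0, 0], [0, 0, 0], [0, 0, 0], [0, 0, 0], [0, 0, 0]], gripper=[1, 1, 1, 1, 1])

```text
clock: 4.32
tool_pos: [0.5135, -0.1574, 0.0165]
eef_rot: [[-0.248, 0.969, 0.003], [0.969, 0.248, -0.001], [-0.002, 0.003, -1.0]]
ft_force: [-0.1, -0.4, 0.1]
grip_width: 0.998
gripper_force: 0.0
```

send_rows(slide=[[0, 0, 0], [0, 0, 0], [0, 0, 0], [0, 0, 0], [0, 0, 0]], rot=[[0, 0, 0], [0, 0, 0], [0, 0, 0], [0, 0, 0], [0, 0, 0]], gripper=[0.75, 0.6, 0.5, 0.5, 0.5], squeeze=40)

```text
clock: 4.95
tool_pos: [0.5118, -0.1575, 0.016]
eef_rot: [[-0.248, 0.969, 0.0], [0.969, 0.248, -0.002], [-0.002, -0.0, -1.0]]
ft_force: [-2.5, -1.5, 7.5]
grip_width: 0.685
gripper_force: 44.0
```

send_rows(slide=[[0, 0, 0], [0, 0, 0], [0, 0, 0]], rot=[[0, 0, 0], [0, 0, 0], [0, 0, 0]], gripper=[0.5, 0.5, 0.5])

```text
clock: 5.32
tool_pos: [0.5118, -0.1575, 0.016]
eef_rot: [[-0.248, 0.969, 0.0], [0.969, 0.248, -0.001], [-0.001, -0.0, -1.0]]
ft_force: [-2.7, -0.9, 5.8]
grip_width: 0.685
gripper_force: 44.0
```

send_rows(slide=[[0, 0, -0.2], [0, 0, -0.3], [0, 0, -0.5], [0, 0, -0.5], [0, 0, -0.5]], rot=[[0, 0, 0], [0, 0, 0], [0, 0, 0], [0, 0, 0], [0, 0, 0]], gripper=[0.5, 0.5, 0.5, 0.5, 0.5])

```text
clock: 5.95
tool_pos: [0.5123, -0.1569, 0.1166]
eef_rot: [[-0.249, 0.969, 0.001], [0.969, 0.249, -0.0], [-0.0, 0.001, -1.0]]
ft_force: [0.3, 0.5, -1.5]
grip_width: 0.687
gripper_force: 43.3
```

send_rows(slide=[[0, 0, -0.2], [0, 0, 0], [0, 0, 0]], rot=[[0, 0, 0], [0, 0, 0], [0, 0, 0]], gripper=[0.5, 0.5, 0.5])

```text
clock: 6.32
tool_pos: [0.5113, -0.1567, 0.124]
eef_rot: [[-0.249, 0.969, -0.002], [0.969, 0.249, 0.001], [0.001, -0.001, -1.0]]
ft_force: [0.7, 0.6, -0.9]
grip_width: 0.689
gripper_force: 43.3
```

```bash
python3 - <<'E'
from h import *
s=manip.get_state();print(np.round(s["tool_pos"],4),np.round(s["ft_force"],2),s["grip_width"])
im=grab("wrist","w3");h=hsv(im);H,S,V=[h[...,i].astype(int) for i in range(3)]
print("teal",rect(im,(H>80)&(H<100)&(S>100)&(V>60),.032,(220,150,420,330)))
print("mat",rect(im,(H>60)&(H<100)&(S>15)&(S<90)&(V>60),.003))
E
```

```text
[ 0.5113 -0.1567  0.124 ] [ 0.7   0.59 -0.89] 0.6892694034699118Traceback (most recent call last):
  File "<stdin>", line 4, in <module>
  File "h.py", line 18, in rect
    c=max(cv2.findContours(m,cv2.RETR_EXTERNAL,cv2.CHAIN_APPROX_NONE)[0],key=cv2.contourArea)
ValueError: max() iterable argument is empty
```

View pics/w3.png

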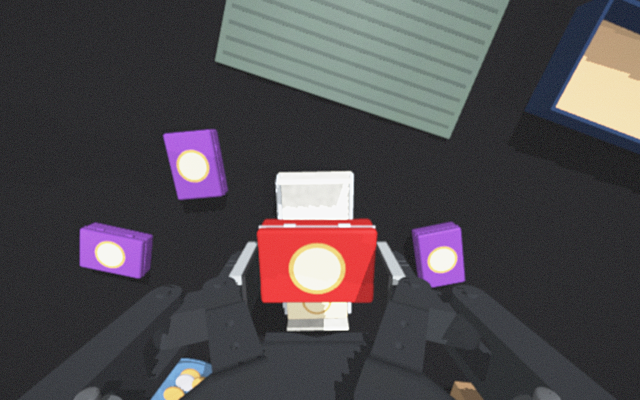

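The tin is held level at (318,265) and its lane is empty. Next I'll carry it over the mat centre and turn it to the box direction.

send_rows(slide=[[0.64, 0.15, 0], [0.64, 0.15, 0], [0.64, 0.15, 0], [0.64, 0.15, 0], [0.64, 0.15, 0]], rot=[[0, 0, 0], [0, 0, 0], [0, 0, 0], [0, 0, 0], [0, 0, 0]], gripper=[0.5, 0.5, 0.5, 0.5, 0.5])

```text
clock: 7.0
tool_pos: [0.5077, 0.0084, 0.1238]
eef_rot: [[-0.249, 0.969, -0.002], [0.969, 0.249, 0.0], [0.0, -0.002, -1.0]]
ft_force: [0.6, 0.2, -0.1]
grip_width: 0.687
gripper_force: 43.3
```

send_rows(slide=[[0, 0, 0], [0, 0, 0], [0, 0, 0], [0, 0, 0], [0, 0, 0]], rot=[[0, 0, -0.09], [0, 0, -0.09], [0, 0, -0.09], [0, 0, -0.09], [0, 0, -0.09]], gripper=[0.5, 0.5, 0.5, 0.5, 0.5])

```text
clock: 7.62
tool_pos: [0.5077, 0.0074, 0.1237]
eef_rot: [[-0.821, 0.571, -0.002], [0.571, 0.821, 0.0], [0.002, -0.001, -1.0]]
ft_force: [0.3, -0.1, -1.3]
grip_width: 0.692
gripper_force: 43.3
```

send_rows(slide=[[0, 0, 0], [0, 0, 0], [0, 0, 0], [0, 0, 0], [0, 0, 0]], rot=[[0, 0, -0.09], [0, 0, -0.09], [0, 0, -0.1], [0, 0, 0], [0, 0, 0]], gripper=[0.5, 0.5, 0.5, 0.5, 0.5])

```text
clock: 8.25
tool_pos: [0.5081, 0.0074, 0.1243]
eef_rot: [[-0.985, 0.174, -0.001], [0.174, 0.985, -0.0], [0.001, -0.0, -1.0]]
ft_force: [-1.4, -0.2, -0.6]
grip_width: 0.687
gripper_force: 43.3
```

```bash
python3 - <<'E'
from h import *
s=manip.get_state();R=s["eef_rot"];print(np.round(s["tool_pos"],4),np.round(R,3).tolist(),s["ft_force"],s["grip_width"],np.round(s["joints"],2))
im=grab("wrist","w4")
E
```

```text
[0.5081 0.0074 0.1243] [[-0.985, 0.174, -0.001], [0.174, 0.985, -0.0], [0.001, -0.0, -1.0]] [-1.37907942 -0.17548038 -0.56232423] 0.6874208428865397 [ 0.01  0.3  -0.37  0.9  -0.    0.19]
```

View pics/w4.png

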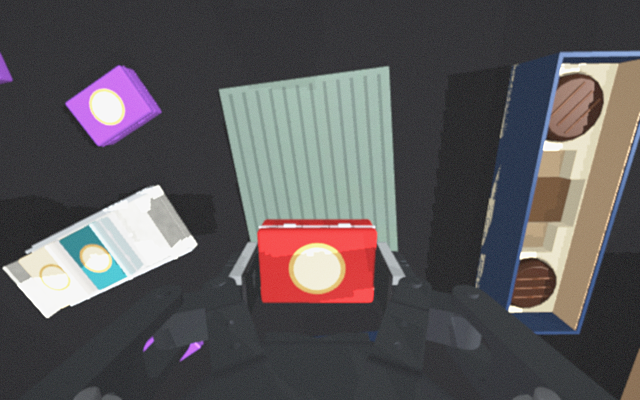

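The tin is over the mat, which shows behind it at (310,160); the fingers clear everything. I'll lower it.

send_rows(slide=[[0, 0, 0.6], [0, 0, 0.6], [0, 0, 0.6], [0, 0, 0.3], [0, 0, 0]], rot=[[0, 0, 0], [0, 0, 0], [0, 0, 0], [0, 0, 0], [0, 0, 0]], gripper=[0.5, 0.5, 0.5, 0.5, 0.5])

```text
clock: 8.93
tool_pos: [0.5071, 0.0074, 0.0186]
eef_rot: [[-0.985, 0.173, -0.003], [0.173, 0.985, -0.0], [0.003, -0.001, -1.0]]
ft_force: [-0.5, 0.2, -0.6]
grip_width: 0.688
gripper_force: 43.3
```

send_rows(slide=[[0, 0, 0.1], [0, 0, 0.08], [0, 0, 0.03], [0, 0, 0], [0, 0, 0]], rot=[[0, 0, 0], [0, 0, 0], [0, 0, 0], [0, 0, 0], [0, 0, 0]], gripper=[0.5, 0.5, 0.5, 0.5, 0.5])

```text
clock: 9.55
tool_pos: [0.5087, 0.0074, 0.0095]
eef_rot: [[-0.985, 0.172, 0.0], [0.172, 0.985, 0.0], [-0.0, 0.0, -1.0]]
ft_force: [-1.0, 0.7, -1.0]
grip_width: 0.691
gripper_force: 43.3
```

send_rows(slide=[[0, 0, 0.02], [0, 0, 0.02], [0, 0, 0.01], [0, 0, 0], [0, 0, 0]], rot=[[0, 0, 0], [0, 0, 0], [0, 0, 0], [0, 0, 0], [0, 0, 0]], gripper=[0.5, 0.5, 0.5, 0.5, 0.5])

```text
clock: 10.18
tool_pos: [0.5085, 0.0074, 0.0071]
eef_rot: [[-0.985, 0.172, 0.0], [0.172, 0.985, -0.0], [-0.0, 0.0, -1.0]]
ft_force: [-1.8, 0.3, 3.9]
grip_width: 0.691
gripper_force: 43.9
```

The wrist force shows contact with the mat. I'll release, rise, and turn back 90 degrees.

send_rows(slide=[[0, 0, 0], [0, 0, 0], [0, 0, 0], [0, 0, 0], [0, 0, 0]], rot=[[0, 0, 0], [0, 0, 0], [0, 0, 0], [0, 0, 0], [0, 0, 0]], gripper=[0.72, 0.8, 0.9, 1, 1])

```text
clock: 10.8
tool_pos: [0.5085, 0.0074, 0.0068]
eef_rot: [[-0.985, 0.172, -0.0], [0.172, 0.985, 0.0], [0.0, 0.0, -1.0]]
ft_force: [-0.3, -0.4, 0.8]
grip_width: 0.998
gripper_force: 0.0
```

send_rows(slide=[[0, 0, 0], [0, 0, -0.4], [0, 0, -0.8], [0, 0, -0.8], [0, 0, 0]], rot=[[0, 0, 0], [0, 0, 0], [0, 0, 0], [0, 0, 0], [0, 0, 0]], gripper=[1, 1, 1, 1, 1])

```text
clock: 11.42
tool_pos: [0.5115, 0.0074, 0.11]
eef_rot: [[-0.985, 0.172, 0.007], [0.172, 0.985, 0.0], [-0.007, 0.001, -1.0]]
ft_force: [0.0, -0.2, 0.3]
grip_width: 1.002
gripper_force: 0.0
```

send_rows(slide=[[0, 0, 0], [0, 0, 0], [0, 0, 0], [0, 0, 0], [0, 0, 0]], rot=[[0, 0, 0.1], [0, 0, 0.1], [0, 0, 0.1], [0, 0, 0.1], [0, 0, 0.1]], gripper=[1, 1, 1, 1, 1])

```text
clock: 12.05
tool_pos: [0.5076, 0.0074, 0.1056]
eef_rot: [[-0.571, 0.821, -0.002], [0.821, 0.571, 0.0], [0.001, -0.002, -1.0]]
ft_force: [0.4, 0.1, 0.4]
grip_width: 0.999
gripper_force: 0.0
```

send_rows(slide=[[0, 0, 0], [0, 0, 0], [0, 0, 0], [0, 0, 0], [0, 0, 0]], rot=[[0, 0, 0.1], [0, 0, 0.1], [0, 0, 0.1], [0, 0, 0.1], [0, 0, 0.1]], gripper=[1, 1, 1, 1, 1])

```text
clock: 12.68
tool_pos: [0.5076, 0.0074, 0.1056]
eef_rot: [[0.177, 0.984, -0.002], [0.984, -0.177, -0.0], [-0.0, -0.002, -1.0]]
ft_force: [0.1, -0.1, 0.2]
grip_width: 1.001
gripper_force: 0.0
```

send_rows(slide=[[0, 0, 0], [0, 0, 0]], rot=[[0, 0, 0], [0, 0, 0]], gripper=[1, 1])

```text
clock: 12.92
tool_pos: [0.5081, 0.0074, 0.1062]
eef_rot: [[0.17, 0.985, -0.001], [0.985, -0.17, -0.0], [-0.0, -0.001, -1.0]]
ft_force: [0.2, 0.8, 0.1]
grip_width: 0.997
gripper_force: 0.0
```

```bash
python3 - <<'E'
from h import *
s=manip.get_state();R=s["eef_rot"];print(s["clock"],np.round(s["tool_pos"],4),np.round(R,4).tolist(),np.round(s["joints"],2),np.degrees(np.arctan2(R[1][1],R[0][1])))
im=grab("wrist","w5");h=hsv(im);H,S,V=[h[...,i].astype(int) for i in range(3)]
print("red",rect(im,((H<8)|(H>172))&(S>130)&(V>90),.023,(150,0,500,400)))
E
```

```text
12.925 [0.5081 0.0074 0.1062] [[0.1698, 0.9855, -0.0011], [0.9855, -0.1698, -0.0], [-0.0002, -0.0011, -1.0]] [ 0.01  0.32 -0.4   0.85  0.    1.76] -9.77742394618021
red ((510.3660888671875, 9.154207229614258), (58.92070007324219, 41.505767822265625), 80.26560974121094)
```

View pics/w5.png

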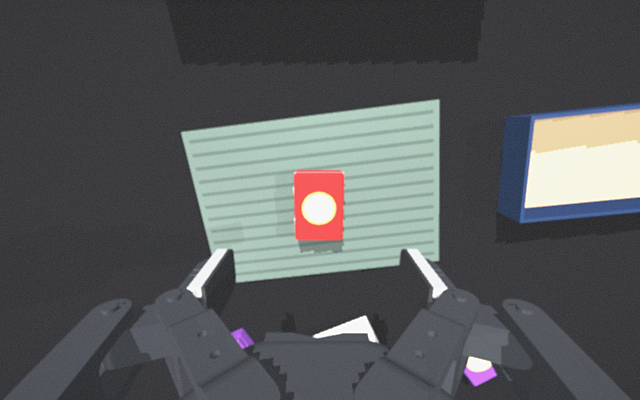

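The tin lies flat and centred on the mat at (318,207), with its length along the tool x axis. I'll descend and grip the long sides.

send_rows(slide=[[0, 0, 0.6], [0, 0, 0.6], [0, 0, 0.5], [0, 0, 0.26], [0, 0, 0]], rot=[[0, 0, 0], [0, 0, 0], [0, 0, 0], [0, 0, 0], [0, 0, 0]], gripper=[1, 1, 1, 1, 1])

```text
clock: 13.6
tool_pos: [0.5078, 0.0074, 0.0081]
eef_rot: [[0.171, 0.985, -0.002], [0.985, -0.171, -0.0], [-0.0, -0.002, -1.0]]
ft_force: [-0.3, 0.5, 0.1]
grip_width: 1.0
gripper_force: 0.0
```

send_rows(slide=[[0, 0, 0], [0, 0, 0], [0, 0, 0], [0, 0, 0], [0, 0, 0]], rot=[[0, 0, 0], [0, 0, 0], [0, 0, 0], [0, 0, 0], [0, 0, 0]], gripper=[0.8, 0.65, 0.5, 0.4, 0.35])

```text
clock: 14.22
tool_pos: [0.5093, 0.0074, 0.0098]
eef_rot: [[0.172, 0.985, 0.002], [0.985, -0.172, 0.0], [0.0, 0.002, -1.0]]
ft_force: [0.2, 1.0, 5.4]
grip_width: 0.479
gripper_force: 41.1
```

send_rows(slide=[[0, 0, 0], [0, 0, 0], [0, 0, 0], [0, 0, 0]], rot=[[0, 0, 0], [0, 0, 0], [0, 0, 0], [0, 0, 0]], gripper=[0.35, 0.35, 0.35, 0.35])

```text
clock: 14.72
tool_pos: [0.5093, 0.0074, 0.0098]
eef_rot: [[0.172, 0.985, 0.002], [0.985, -0.172, -0.0], [0.0, 0.002, -1.0]]
ft_force: [0.5, 0.1, 6.1]
grip_width: 0.477
gripper_force: 41.1
```

send_rows(slide=[[0, 0, -0.2], [0, 0, -0.4], [0, 0, -0.6], [0, 0, -0.8], [0, 0, -0.8]], rot=[[0, 0, 0], [0, 0, 0], [0, 0, 0], [0, 0, 0], [0, 0, 0]], gripper=[0.35, 0.35, 0.35, 0.35, 0.35])

```text
clock: 15.35
tool_pos: [0.508, 0.0074, 0.1502]
eef_rot: [[0.172, 0.985, -0.001], [0.985, -0.172, -0.0], [-0.0, -0.001, -1.0]]
ft_force: [-0.2, -0.1, -1.3]
grip_width: 0.48
gripper_force: 40.7
```

send_rows(slide=[[0.5, 0, -0.2], [0.5, 0, 0], [0.5, 0, 0], [0, 0, 0], [0, 0, 0]], rot=[[0, 0, 0], [0, 0, 0], [0, 0, 0], [0, 0, 0], [0, 0, 0]], gripper=[0.35, 0.35, 0.35, 0.35, 0.35])

```text
clock: 15.98
tool_pos: [0.5209, 0.0808, 0.1588]
eef_rot: [[0.172, 0.985, -0.001], [0.985, -0.172, -0.001], [-0.001, -0.001, -1.0]]
ft_force: [-0.4, -0.1, -1.0]
grip_width: 0.479
gripper_force: 40.7
```

```bash
python3 - <<'E'
from h import *
s=manip.get_state();R=s["eef_rot"];print(s["clock"],np.round(s["tool_pos"],4),np.round(R,4).tolist(),s["ft_force"],np.degrees(np.arctan2(R[1][1],R[0][1])))
im=grab("wrist","w6")
E
```

```text
15.975 [0.5209 0.0808 0.1588] [[0.1719, 0.9851, -0.0007], [0.9851, -0.1719, -0.0006], [-0.0007, -0.0006, -1.0]] [-0.44981679 -0.07499556 -1.043265  ] -9.89873079398729
```

View pics/w6.png

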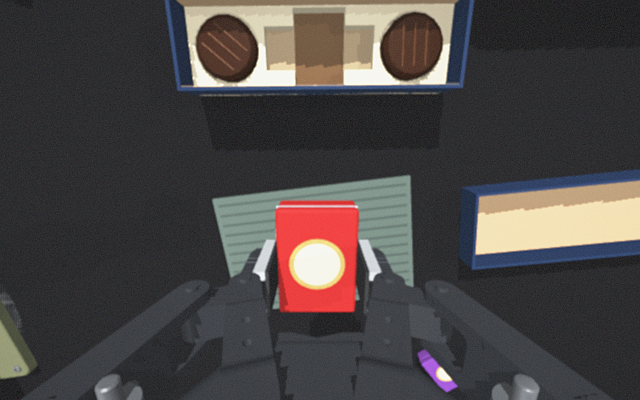

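The box is ahead, nearly aligned, with the recess at (319,45); the tin is held at (317,262). I'll measure both from this image.

```bash
python3 - <<'E'
from h import *
im=load("w6");h=hsv(im);H,S,V=[h[...,i].astype(int) for i in range(3)]
p=np.array([.5209,.0808]);ex=np.array([.1719,.9851]);ey=np.array([.9851,-.1719])
def tool(px,z):  # mm in tool x,y relative to TCP
    d=(ray(im,px,z)-p)*1000; return np.c_[d@ex,d@ey]
zl=.1588-.0068+.02
red=((H<8)|(H>172))&(S>130)&(V>90)
def cross(row,c0,c1,f): # column transitions of boolean f along a row
    v=f[row,c0:c1];return [c0+i+.5 for i in np.where(v[1:]!=v[:-1])[0]]
for r in(225,290):
    c=cross(r,260,375,(H<8)|(H>172));print("tin row",r,c,np.round(tool([[c[0],r],[c[-1],r]],zl),1).tolist())
rr=red[:,300];ys=np.where(rr)[0];print("tin col300 rows",ys.min(),ys.max(),np.round(tool([[300,ys.min()],[300,ys.max()]],zl),1).tolist())
print("row45",[tuple(h[45,c]) for c in(280,290,294,298,319,340,344,348)])
brown=(H>8)&(H<20)&(S>60)&(V<190)
for r in(15,25,72,78):
    print("row",r,[ (int(c),int(V[r,c])) for c in list(range(288,300,2))+list(range(338,350,2))])
    g=np.abs(np.diff(cv2.GaussianBlur(V[r].astype(np.float32)[None],(5,1),0)[0]))
    a=284+np.argmax(g[284:304])+.5;b=332+np.argmax(g[332:352])+.5
    print(a,b,np.round(tool([[a,r],[b,r]],.022),1).tolist())
blue=(H>105)&(H<125)&(S>90)&(V>60)
e=[]
for c in range(200,441,20):
    ys=np.where(blue[60:110,c])[0]
    if len(ys): e.append((c,60+ys.min(),60+ys.max()))
print(e)
e=np.array(e,float);w=tool(e[:,[0,2]]+[0,.5],.05);k=np.polyfit(w[:,1],w[:,0],1);print("rim line slope deg",np.degrees(np.arctan(k[0])),"x at y=0",k[1])
E
```

```text
tin row 225 [np.float64(274.5), np.float64(358.5)] [[23.1, -20.5], [23.1, 21.4]]
tin row 290 [np.float64(277.5), np.float64(355.5)] [[-14.2, -20.5], [-14.2, 21.4]]
tin col300 rows 201 312 [[35.6, -7.6], [-28.1, -8.7]]
row45 [(np.uint8(17), np.uint8(77), np.uint8(176)), (np.uint8(17), np.uint8(73), np.uint8(174)), (np.uint8(19), np.uint8(73), np.uint8(154)), (np.uint8(15), np.uint8(100), np.uint8(115)), (np.uint8(14), np.uint8(100), np.uint8(120)), (np.uint8(14), np.uint8(113), np.uint8(115)), (np.uint8(17), np.uint8(75), np.uint8(171)), (np.uint8(18), np.uint8(71), np.uint8(172))]
row 15 [(288, 214), (290, 218), (292, 211), (294, 111), (296, 103), (298, 108), (338, 112), (340, 108), (342, 107), (344, 154), (346, 225), (348, 223)]
292.5 344.5 [[161.7, -20.8], [161.7, 24.7]]
row 25 [(288, 217), (290, 220), (292, 212), (294, 129), (296, 116), (298, 115), (338, 112), (340, 106), (342, 109), (344, 152), (346, 185), (348, 187)]
293.5 343.5 [[154.0, -20.1], [154.0, 24.1]]
row 72 [(288, 247), (290, 247), (292, 248), (294, 249), (296, 161), (298, 158), (338, 160), (340, 159), (342, 154), (344, 250), (346, 247), (348, 247)]
294.5 343.5 [[115.9, -20.1], [115.9, 25.1]]
row 78 [(288, 247), (290, 247), (292, 248), (294, 248), (296, 132), (298, 160), (338, 153), (340, 150), (342, 151), (344, 250), (346, 247), (348, 247)]
294.5 342.5 [[110.8, -20.2], [110.8, 24.3]]
[(200, np.int64(88), np.int64(93)), (220, np.int64(88), np.int64(92)), (240, np.int64(88), np.int64(93)), (260, np.int64(87), np.int64(92)), (280, np.int64(87), np.int64(92)), (300, np.int64(87), np.int64(92)), (320, np.int64(87), np.int64(92)), (340, np.int64(87), np.int64(91)), (360, np.int64(86), np.int64(91)), (380, np.int64(86), np.int64(91)), (400, np.int64(86), np.int64(90)), (420, np.int64(86), np.int64(91)), (440, np.int64(85), np.int64(90))]
rim line slope deg 0.6088999909167441 x at y=0 96.10110766105366
```

send_rows(slide=[[0.3, 0.04, 0], [0.5, 0, 0], [0.4, 0, 0], [0, 0, 0], [0, 0, 0]], rot=[[0, 0, 0], [0, 0, 0], [0, 0, -0.007], [0, 0, 0], [0, 0, 0]], gripper=[0.35, 0.35, 0.35, 0.35, 0.35])

```text
clock: 16.65
tool_pos: [0.5335, 0.1399, 0.1586]
eef_rot: [[0.161, 0.987, -0.001], [0.987, -0.161, -0.001], [-0.001, -0.0, -1.0]]
ft_force: [0.2, -0.4, -1.2]
grip_width: 0.476
gripper_force: 40.7
```

```bash
python3 - <<'E'
from h import *
s=manip.get_state();R=np.array(s["eef_rot"]);t=s["tool_pos"];print(np.round(t,4),np.degrees(np.arctan2(R[1][1],R[0][1])))
im=grab("wrist","w7");print(im["world_from_camera"][:3,3])
E
```

```text
[0.5335 0.1399 0.1586] -9.25869516411986
[0.54578906 0.21200103 0.30157645]
```

View pics/w7.png

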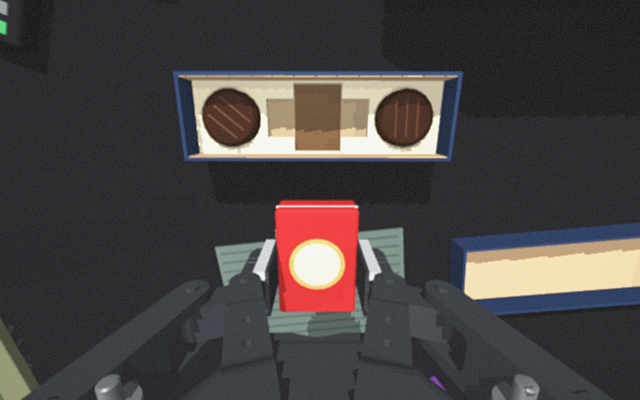

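The whole box is in view: the rim spans (174–462, 71–160) and the recess (295–341, 83–150). The tin's lid is at (317,260).

```bash
python3 - <<'E'
from h import *
im=load("w7");h=hsv(im);H,S,V=[h[...,i].astype(int) for i in range(3)]
p=np.array([.5335,.1399]);a=np.radians(-9.26);ey=np.array([np.cos(a),np.sin(a)]);ex=np.array([-ey[1],ey[0]])
def tool(px,z):
    d=(ray(im,px,z)-p)*1000; return np.c_[d@ex,d@ey]
blue=((H>105)&(H<125)&(S>80)&(V>45)).astype(np.uint8);blue[:,470:]=0;blue[175:]=0
# recess columns
G=cv2.GaussianBlur(V.astype(np.float32),(3,3),0)
for r in(92,145):
    g=np.diff(G[r]);A=285+np.argmin(g[285:303])+.5+.5;B=333+np.argmax(g[333:350])+1
    print("recess y",r,np.round(tool([[A,r],[B,r]],.022)[:,1],1))
for c in(305,318,330):
    col=V[:,c];yb=np.where(blue[:,c])[0]
    print(c,"blue rows",yb.tolist(),"V",[(r,int(V[r,c]),int(S[r,c])) for r in list(range(68,88))+list(range(146,164))] if c==305 else "")
pts=[]
for c in range(200,441,15):
    yb=np.where(blue[60:170,c])[0]+60; pts.append((c,yb.min()-.0,yb.max()+1.))
pts=np.array(pts);f=tool(pts[:,[0,1]],.05);n=tool(pts[:,[0,2]],.05)
for w in(f,n):
    k=np.polyfit(w[:,1],w[:,0],1);print("rim",k[1],np.degrees(k[0]))
for r in(71,72,158):
    x=np.where(blue[r])[0];print("rim cols",x.min(),x.max(),np.round(tool([[x.min(),r],[x.max()+1,r]],.05)[:,1],1))
zl=.1586+.0132
print("tin col",[(r,int(V[r,300]),int(S[r,300])) for r in list(range(198,212))+list(range(306,316))])
print("tin x lid", np.round(tool([[300,208],[300,312.5]],zl)[:,0],1),"bottom-front",np.round(tool([[300,200.5]],zl-.02),1))
E
```

```text
recess y 92 [-20.9  24.1]
recess y 145 [-21.1  23.4]
305 blue rows [71, 72, 73, 74, 159, 160, 161] V [(68, 43, 30), (69, 47, 27), (70, 64, 64), (71, 100, 112), (72, 134, 129), (73, 143, 123), (74, 133, 88), (75, 169, 41), (76, 222, 86), (77, 165, 91), (78, 134, 88), (79, 141, 81), (80, 168, 61), (81, 201, 42), (82, 190, 44), (83, 154, 46), (84, 129, 69), (85, 110, 97), (86, 105, 104), (87, 107, 105), (146, 148, 126), (147, 154, 126), (148, 155, 123), (149, 155, 109), (150, 206, 71), (151, 247, 28), (152, 249, 13), (153, 246, 28), (154, 232, 71), (155, 225, 85), (156, 227, 79), (157, 203, 60), (158, 136, 45), (159, 130, 137), (160, 119, 133), (161, 73, 98), (162, 40, 13), (163, 33, 46)]
318 blue rows [71, 72, 73, 74, 159, 160, 161] V 
330 blue rows [71, 72, 73, 74, 159, 160, 161] V 
rim 112.45264812608777 -0.10337980970861814
rim 37.02587630071601 -0.0550056132185945
rim cols 173 463 [-118.7  122.4]
rim cols 173 463 [-118.8  122.5]
rim cols 184 451 [-119.3  122.4]
tin col [(198, 43, 42), (199, 76, 117), (200, 149, 187), (201, 210, 196), (202, 221, 192), (203, 220, 199), (204, 224, 164), (205, 229, 81), (206, 226, 26), (207, 220, 104), (208, 228, 186), (209, 240, 188), (210, 245, 175), (211, 246, 175), (306, 236, 187), (307, 236, 186), (308, 236, 191), (309, 236, 195), (310, 234, 189), (311, 202, 148), (312, 143, 43), (313, 152, 39), (314, 143, 39), (315, 126, 34)]
tin x lid [ 31.9 -28.5] bottom-front [[30.  -8.9]]
```

send_rows(slide=[[0.4, 0.02, 0], [0.6, 0, 0], [0.46, 0, 0], [0, 0, 0.4], [0, 0, 0.6]], rot=[[0, 0, 0], [0, 0, 0], [0, 0, 0], [0, 0, 0], [0, 0, 0]], gripper=[0.35, 0.35, 0.35, 0.35, 0.35])

```text
clock: 17.32
tool_pos: [0.5478, 0.2135, 0.1092]
eef_rot: [[0.16, 0.987, 0.003], [0.987, -0.16, 0.001], [0.002, 0.003, -1.0]]
ft_force: [0.8, -0.3, -0.9]
grip_width: 0.48
gripper_force: 40.7
```

send_rows(slide=[[0, 0, 0.6], [0, 0, 0], [0, 0, 0]], rot=[[0, 0, 0], [0, 0, 0], [0, 0, 0]], gripper=[0.35, 0.35, 0.35])

```text
clock: 17.7
tool_pos: [0.5472, 0.2125, 0.0797]
eef_rot: [[0.161, 0.987, 0.001], [0.987, -0.161, 0.0], [0.001, 0.001, -1.0]]
ft_force: [-0.1, -0.7, -0.0]
grip_width: 0.476
gripper_force: 40.8
```

```bash
python3 - <<'E'
from h import *
s=manip.get_state();R=np.array(s["eef_rot"]);t=s["tool_pos"];print(s["clock"],np.round(t,4),np.degrees(np.arctan2(R[1][1],R[0][1])))
a=grab("wrist","w8")["frame"];b=grab("side","s8")["frame"]
K=load("s8");T=K["world_from_camera"];q=np.linalg.inv(T)@np.r_[t,1];k=K["intrinsics"];u=int(k[0,0]*q[0]/-q[2]+k[0,2]);v=int(-k[1,1]*q[1]/-q[2]+k[1,2]);print(u,v)
c=cv2.resize(b[max(v-50,0):v+50,max(u-80,0):u+80],(480,300),interpolation=cv2.INTER_CUBIC)
cv2.imwrite("pics/j8.png",np.vstack([cv2.resize(a,(480,300)),c])[...,::-1])
E
```

```text
17.7 [0.5472 0.2125 0.0797] -9.264046155212275
304 228
```

View pics/j8.png

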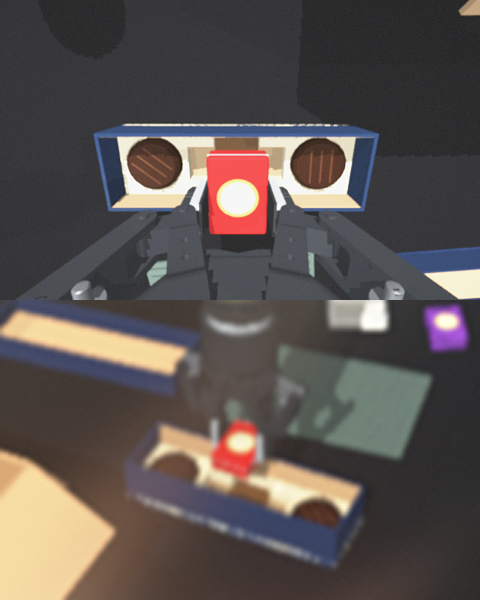

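The tin is over the box between the two alfajores, and both rims are still visible. I'll re-measure from here.

```bash
python3 - <<'E'
from h import *
im=load("w8");h=hsv(im);H,S,V=[h[...,i].astype(int) for i in range(3)]
p=np.array([.5472,.2125]);a=np.radians(-9.26);ey=np.array([np.cos(a),np.sin(a)]);ex=np.array([-ey[1],ey[0]])
def tool(px,z):
    d=(ray(im,px,z)-p)*1000; return np.c_[d@ex,d@ey]
blue=((H>105)&(H<125)&(S>80)&(V>55))
f=[];n=[]
for c in list(range(190,250,10))+list(range(390,470,10)):
    y=np.where(blue[150:200,c])[0]+150;
    if len(y): f.append((c,y.min(),y.max()+1))
for c in list(range(160,220,6))+list(range(430,486,6)):
    y=np.where(blue[265:292,c])[0]+265
    if len(y): n.append((c,y.min(),y.max()+1))
print(f,n)
f=np.array(f,float);n=np.array(n,float)
for nm,w in(("far min",tool(f[:,[0,1]],.05)),("far max",tool(f[:,[0,2]],.05)),("near min",tool(n[:,[0,1]],.05)),("near out",tool(n[:,[0,2]],.05))):
    k=np.polyfit(w[:,1],w[:,0],1);print(nm,np.round(k[1],1),np.degrees(k[0]).round(2))
for r in(180,184,270):
    x=np.where(blue[r,:520])[0];print("cols",r,x.min(),x.max()+1,np.round(tool([[x.min(),r],[x.max()+1,r]],.05)[:,1],1))
zl=.0797+.0132
x=np.where(((H<8)|(H>172))&(S>100))
for r in(225,295):
    c=np.where((((H<8)|(H>172))&(S>100)&(V>90))[r,260:375])[0]+260;print("tin y",np.round(tool([[c.min(),r],[c.max()+1,r]],zl)[:,1],1))
print("tin x",np.round(tool([[300,208],[300,312.5]],zl)[:,0],1),[(r,int(V[r,300]),int(S[r,300])) for r in list(range(200,210))+list(range(309,314))])
E
```

```text
[(190, np.int64(169), np.int64(182)), (200, np.int64(169), np.int64(182)), (210, np.int64(169), np.int64(182)), (220, np.int64(169), np.int64(182)), (230, np.int64(169), np.int64(182)), (240, np.int64(169), np.int64(182)), (390, np.int64(169), np.int64(182)), (400, np.int64(169), np.int64(182)), (410, np.int64(169), np.int64(182)), (420, np.int64(169), np.int64(182)), (430, np.int64(168), np.int64(182)), (440, np.int64(169), np.int64(182)), (450, np.int64(168), np.int64(182)), (460, np.int64(168), np.int64(182))] [(160, np.int64(278), np.int64(282)), (166, np.int64(278), np.int64(282)), (172, np.int64(278), np.int64(282)), (178, np.int64(278), np.int64(282)), (184, np.int64(278), np.int64(282)), (190, np.int64(278), np.int64(281)), (196, np.int64(278), np.int64(281)), (202, np.int64(278), np.int64(281)), (208, np.int64(278), np.int64(282)), (214, np.int64(278), np.int64(282)), (430, np.int64(278), np.int64(281)), (436, np.int64(278), np.int64(280)), (442, np.int64(278), np.int64(281)), (448, np.int64(278), np.int64(282)), (454, np.int64(278), np.int64(282)), (460, np.int64(278), np.int64(282)), (466, np.int64(278), np.int64(282)), (472, np.int64(265), np.int64(282)), (478, np.int64(265), np.int64(283)), (484, np.int64(265), np.int64(282))]
far min 44.0 0.12
far max 35.6 -0.0
near min -31.9 1.03
near out -36.3 -0.03
cols 180 124 506 [-121.4  120.4]
cols 184 125 505 [-121.3  120.2]
cols 270 142 488 [-121.3  120.1]
tin y [-19.9  21.1]
tin y [-20.4  21.7]
tin x [ 31.9 -28.5] [(200, 204, 178), (201, 241, 185), (202, 244, 183), (203, 243, 190), (204, 244, 151), (205, 245, 52), (206, 246, 4), (207, 242, 87), (208, 245, 174), (209, 247, 176), (309, 248, 173), (310, 252, 178), (311, 242, 191), (312, 133, 169), (313, 43, 0)]
```

send_rows(slide=[[-0.01, -0.02, 0], [0, 0, 0.3], [0, 0, 0.3], [0, 0, 0.3], [0, 0, 0]], rot=[[0, 0, 0], [0, 0, 0], [0, 0, 0], [0, 0, 0], [0, 0, 0]], gripper=[0.35, 0.35, 0.35, 0.35, 0.35])

```text
clock: 18.42
tool_pos: [0.5436, 0.2109, 0.0316]
eef_rot: [[0.161, 0.987, -0.004], [0.987, -0.161, -0.002], [-0.002, -0.004, -1.0]]
ft_force: [-0.4, -0.4, -1.2]
grip_width: 0.474
gripper_force: 40.8
```

send_rows(slide=[[0, 0, 0.05], [0, 0, 0.05], [0, 0, 0.05], [0, 0, 0], [0, 0, 0]], rot=[[0, 0, 0], [0, 0, 0], [0, 0, 0], [0, 0, 0], [0, 0, 0]], gripper=[0.35, 0.35, 0.35, 0.35, 0.35])

```text
clock: 19.05
tool_pos: [0.5455, 0.2116, 0.0265]
eef_rot: [[0.161, 0.987, 0.0], [0.987, -0.161, 0.0], [0.0, 0.0, -1.0]]
ft_force: [-0.1, 0.2, -0.5]
grip_width: 0.479
gripper_force: 40.8
```

send_rows(slide=[[0.01, 0.01, 0.04], [0, 0, 0.04], [0, 0, 0.04], [0, 0, 0], [0, 0, 0]], rot=[[0, 0, 0], [0, 0, 0], [0, 0, 0], [0, 0, 0], [0, 0, 0]], gripper=[0.35, 0.35, 0.35, 0.35, 0.35])

```text
clock: 19.68
tool_pos: [0.546, 0.212, 0.0203]
eef_rot: [[0.161, 0.987, -0.0], [0.987, -0.161, -0.0], [-0.0, -0.0, -1.0]]
ft_force: [-0.3, -0.0, -0.7]
grip_width: 0.48
gripper_force: 40.8
```

send_rows(slide=[[0, 0, 0.04], [0, 0, 0.03], [0, 0, 0.02], [0, 0, 0], [0, 0, 0]], rot=[[0, 0, 0], [0, 0, 0], [0, 0, 0], [0, 0, 0], [0, 0, 0]], gripper=[0.35, 0.35, 0.35, 0.35, 0.35])

```text
clock: 20.3
tool_pos: [0.546, 0.212, 0.0158]
eef_rot: [[0.161, 0.987, 0.0], [0.987, -0.161, 0.0], [0.0, 0.0, -1.0]]
ft_force: [0.3, 0.1, -1.7]
grip_width: 0.48
gripper_force: 40.8
```

send_rows(slide=[[0, 0, 0.02], [0, 0, 0.01], [0, 0, 0], [0, 0, 0]], rot=[[0, 0, 0], [0, 0, 0], [0, 0, 0], [0, 0, 0]], gripper=[0.35, 0.35, 0.35, 0.35])

```text
clock: 20.8
tool_pos: [0.5461, 0.212, 0.0148]
eef_rot: [[0.161, 0.987, 0.0], [0.987, -0.161, 0.0], [0.0, 0.0, -1.0]]
ft_force: [-2.0, 0.1, 5.4]
grip_width: 0.48
gripper_force: 41.5
```

The tin met the floor at exactly the predicted height. I'll open only partway, since the notch limits finger travel, and rise.

send_rows(slide=[[0, 0, 0], [0, 0, 0], [0, 0, 0], [0, 0, 0], [0, 0, 0]], rot=[[0, 0, 0], [0, 0, 0], [0, 0, 0], [0, 0, 0], [0, 0, 0]], gripper=[0.5, 0.55, 0.6, 0.6, 0.6])

```text
clock: 21.42
tool_pos: [0.546, 0.212, 0.0142]
eef_rot: [[0.161, 0.987, -0.0], [0.987, -0.161, -0.0], [-0.0, -0.0, -1.0]]
ft_force: [0.4, -0.4, 0.1]
grip_width: 0.599
gripper_force: 0.0
```

send_rows(slide=[[0, 0, -0.1], [0, 0, -0.3], [0, 0, -0.6], [0, 0, -0.8], [0, 0, -0.8]], rot=[[0, 0, 0], [0, 0, 0], [0, 0, 0], [0, 0, 0], [0, 0, 0]], gripper=[0.6, 0.6, 0.6, 0.6, 0.6])

```text
clock: 22.05
tool_pos: [0.5461, 0.212, 0.1467]
eef_rot: [[0.161, 0.987, 0.001], [0.987, -0.161, 0.0], [0.001, 0.001, -1.0]]
ft_force: [1.1, -0.2, -0.8]
grip_width: 0.598
gripper_force: 0.0
```

send_rows(slide=[[-0.6, 0, 0], [-0.6, 0, 0], [-0.3, 0, 0], [0, 0, 0], [0, 0, 0]], rot=[[0, 0, 0], [0, 0, 0], [0, 0, 0], [0, 0, 0], [0, 0, 0]], gripper=[0.6, 0.6, 0.6, 0.6, 0.6])

```text
clock: 22.68
tool_pos: [0.5343, 0.1387, 0.1445]
eef_rot: [[0.161, 0.987, 0.001], [0.987, -0.161, 0.001], [0.001, 0.001, -1.0]]
ft_force: [-0.3, -0.0, -0.4]
grip_width: 0.598
gripper_force: 0.0
```

```bash
python3 - <<'E'
from h import *
im=grab("wrist","w9");h=hsv(im);H,S,V=[h[...,i].astype(int) for i in range(3)]
red=((H<8)|(H>172))&(S>120)&(V>80);red[200:]=0
print(rect(im,red,.028));T=im["world_from_camera"];K=im["intrinsics"];d=im["depth"]
ys,xs=np.where(red);n=np.c_[(xs-K[0,2])/K[0,0],-(ys-K[1,2])/K[1,1],-np.ones(len(xs))]*d[ys,xs][:,None]
w=n@T[:3,:3].T+T[:3,3];A=np.c_[w[:,:2]-w[:,:2].mean(0),np.ones(len(w))];print("lid plane slope,height",np.linalg.lstsq(A,w[:,2],rcond=None)[0])
E
```

```text
((546.6881103515625, 213.2598876953125), (58.93252944946289, 42.186153411865234), 80.75574493408203)
lid plane slope,height [-0.01217605 -0.01091333  0.02887317]
```

View pics/w9.png

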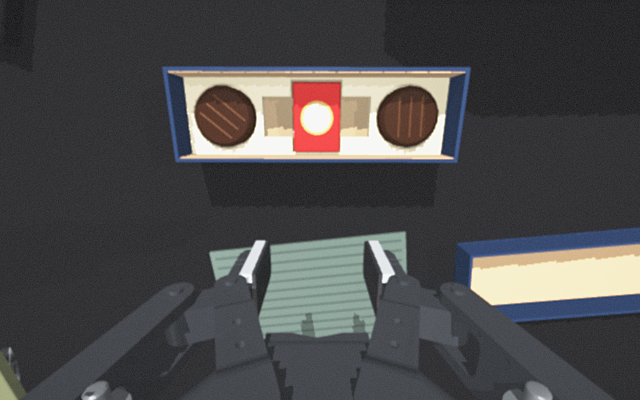

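The tin sits flat in the recess at (317,117), lid up, with its lid at a height of about 28.9 mm (28 mm expected). The alfajores are undisturbed and the gripper is clear, so I'm handing in.

```bash
python3 -c "
from station import manip
print(manip.finish_job())"
```

```text
the job is handed in; nothing more can be done
None
```

The red tin is seated flat and lid up in the gift box recess, set down and re-gripped on the mat on the way, and the job is handed in at about 23 s.

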